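# Start and run in the proud port plug

## Task

Two valve blocks stand on the bench; on one of them the red plug still stands proud because it has been turned past its thread start. Back that plug off anticlockwise until it drops into the thread start (its bar then points along the slot with the yellow ends), then run it in clockwise until it is fully home with its flange down on the block, and let go.

Things in the scene. Friction and masses are not known exactly. Their poses are not given: they have to be found in the camera images.
- plug: The proud red plug: flange 60 mm across, 6 mm thick, with an upright grip bar on it 54 long, 14 thick, 28 mm high (top 34 mm above the flange underside); brass stem 30 mm across below, loose by 2 mm all round in the bore. Origin: centre of the flange underside. x along the bar and the two opposite thread lugs, z up. Looks the same after half a turn. About 0.15 kg.
- lug_end (a point): Outer end of the lug on the plug's +x side, 25 mm from the axis, 18 mm below the flange underside. At the start it lies 35 to 65 degrees clockwise (seen from above) of the block's +x, the lugs resting on the block's top face, so the flange stands 18 mm above that face.
- open_block: The aluminium valve block the proud plug stands in, 84 x 84 mm, 50 mm high, on a grey foot 140 x 70 x 10 mm (long side along x), fixed to the bench; brass union on its +y side. Origin: centre of the underside, on the bore axis; z up. A slot 25 mm wide with yellow ends crosses its top along x: the thread start.
- thread_start (a point): Centre of the open block's top face, on the bore axis, 50 mm above the block's origin. With the bar along the slot (within 10 degrees) the plug drops 13 mm, by its weight if let go or lowered in the grip; then it is blocked about 20 degrees anticlockwise.
- port_home (a point): The same point, where the flange underside lies when home. From the thread start the plug turns 75 degrees clockwise to a stop and may sink evenly 5 mm more as it turns, by its weight or lowered in the grip, until the flange lies on the top face. It turns easily, with little torque.
- shut_block: The other block, same in shape and also fixed, whose identical red plug is already fully home and cannot be turned; nothing to do there. Origin as in open_block; the top of its plug's bar is 84 mm above it.
Not all that is in view belongs to the job. What is shaped like the open_block but green is not meant.

How it is judged (in metres and radians):
On the way:
1. the plug has been backed off and has dropped into the thread start (z of plug in the frame of open_block below 0.058 m and angle between the x axis of plug and the x axis of open_block, either way round below 0.42 rad), for 0.1 s.
At the end, for the whole second after the job is handed in: The plug is in its block, run in at least 55 degrees clockwise of the thread start, its flange down to within 2 mm of the top face, upright within 6 degrees, at rest and released (z of plug in the frame of open_block below 0.052 m and angle between the x axis of plug and the y axis of open_block, either way round below 0.61 rad and horizontal distance between plug and open_block below 0.006 m and angle between plug's own z axis and vertical below 0.1 rad and linear speed of plug below 0.02 m/s); the robot touches nothing.
It fails at once if the proud plug is forced round clockwise past square to the slot (cross-threaded) or pulled out and taken away (x of lug_end in the frame of open_block below -0.004 m or horizontal distance between plug and open_block above 0.03 m).
It also fails if it takes over 35 s, if anything falls off the work surface, if the arm or the gripper's body presses on something with over 40 N, if the wrist force passes 120 N, or if a joint passes its speed limit or range.

## Robot

A 7-joint arm with a two-finger parallel gripper is mounted at the origin on the work surface; the furniture and walls round the work are solid. World frame = base frame: x ahead of the robot, y to its left, z up, the work surface at z = 0. Lengths are in mm, angles in rad, forces in N, time in s.
With the tool pointing down it reaches from about 400 to 875 mm from the base axis. Payload 4.4 kg.
Tool frame: the origin (TCP) lies on the centre line of the jaws, within the pads' length; the fingertips stand 19 mm ahead of it and the grasp point (between the pads) is the TCP; z points along the fingers, y is the line along which they close (so a half turn about z gives the same grasp; the last joint's range is limited). The gripper opens to 85 mm and grips with 20 to 120 N. Pads are 22 mm wide; open, the fingers measure 114 mm over their backs; the gripper's body (76 mm by 85 mm) begins 54 mm behind the grasp point. The pads swing forward as they close: fully open they stand 13 mm farther back than shut.
Start: joints at [-1.23, 0.628, 0.038, 1.517, -0.027, 0.996, -0.02], TCP at [257.166, 596.978, 250.313] pointing down, gripper open.
Joint ranges: [-3.06, 3.06], [-0.37, 2.12], [-1.25, 1.32], [0.18, 2.47], [-1.1, 4.24], [0.23, 1.98], [-2.94, 2.94]. Speed limits (rad/s): [2.57, 2.57, 3.14, 3.14, 3.14, 3.14, 3.14].

## Interface

Orientations are given as [roll, pitch, yaw] about the fixed x, y, z axes, in that order (R = Rz(yaw) Ry(pitch) Rx(roll)).
In Python, from cell import ctrl, viewer, silhouettes gives the robot as it stands.
- The arm moves only by the shell command python3 -m creep 'ROWS'. ROWS is JSON, a list of rows, each an object with "jaw": the gripper command: -1 is shut, 1 is fully open, values between are in proportion; "xyz": the shift along the tool's x, y, z in mm, a list of three; "angular": the turn, a rotation vector about the tool's x, y, z in rad, a list of three. In form: [{"jaw": jaw, "xyz": [tx, ty, tz], "angular": [rx, ry, rz]}, ...]. A call has 1 to 12 rows; each row is the pose to reach, as a shift and turn from the pose commanded when the call began, along the tool's axes at that moment; what a row does not reach only later rows make up. A row lasts 1/8 s, in which the tool goes at most 62.5 mm and 10.7 degrees, less where a joint would pass 70% of its speed; a pose out of reach is approached as far as the arm can. A call with a gripper value outside its range is refused whole. The fingers move at their own pace and stop on an object; the grip force is fixed at half the most. Time passes only in rows, so rows that repeat a pose let the fingers close. It gives the time, the measured TCP pose, the force, the opening and the grip force at its end, in the units of the state.
- ctrl.read_state(): the state, without advancing time (a new reading comes with each control period).
- viewer.get_image(name): name is "side" or "top" or "wrist"; returns (picture, depth): 480x640x3 uint8, red, green, blue; 480x640 float32, mm along the optical axis (not along the pixel's ray), 0 where there is no reading.
- viewer.camera_model(name): a dict with "fx", "fy", "cx", "cy" (pixels), "T" (4x4, takes a point from camera to world coordinates). Camera axes: x right, y down, z forward; pixel columns grow to the right and rows downward; lengths in mm; the calibration is good to about 2 mm. A picture is of the moment at which its call begins: read the wrist's pose just before it. camera_model takes no time and is no camera call; for the wrist camera it gives the pose at the moment of the call.
- ctrl.finish_job(): hands the job in; it is judged then, once.
Trained networks look in the newest picture that a camera, given by its name, has taken for a name from the list of things; names that differ only in an ending like _2 or _b are one class to them, and where a whole thing is asked for, a point or a joint stands for the part that bears it (a point fixed in the world has none). Each returns a list of dicts, best first, with "score" (0 to 1); they miss things now and then, are a little off and sometimes report something else, mostly with a low value. They report only what shows in the picture. A call takes as long as a camera call. They do not tell look-alikes from the thing itself.
- silhouettes(camera, target): "pixels" (480x640 bool, what is visible of it) and "xy" ([column, row] in pixels, amid what is visible of it).
The state is a dict: "clock": time; "qpos": joint angles; "qd": joint speeds; "tau": joint torques, N m; "eef_pos": TCP position; "tool_rot": TCP orientation; "force": force on the tool from outside, world axes, zero at the start; "torque": the same for the moment, N m; "width": finger opening in mm; "gripper_force": force on a finger pad.
Only numpy, scipy, OpenCV 4.12 (cv2) and the standard library are available. Lean on these libraries where they do the work, as an engineer would, in place of code of your own. Each camera call takes 0.05 s, during which the arm holds its last target. There are 200 camera calls.

## Working session

There is one attempt and no reset: what is moved stays moved. The work goes in short steps, Python scripts to look and compute and a shell command to move; the robot and the scene stay as the last step left them, time stands still between calls to the robot, and variables do not carry over. Pictures are saved under pics/ and viewed, at most 10 in all, crops included, and the job is handed in when it is done.

```bash
mkdir -p pics; cat > h.py <<'E'
import numpy as np, cv2
from cell import ctrl, viewer, silhouettes
def pts(name, d, mask):
    m=viewer.camera_model(name); v,u=np.nonzero(mask&(d>0)); z=d[v,u]
    P=np.c_[(u-m["cx"])/m["fx"]*z,(v-m["cy"])/m["fy"]*z,z]
    T=np.array(m["T"]); return P@T[:3,:3].T+T[:3,3]
E
python3 - <<'E'
from h import *
s=ctrl.read_state(); print(s["clock"],s["eef_pos"],s["tool_rot"],s["width"])
im={}
for c in ("top","side"):
    p,d=viewer.get_image(c); cv2.imwrite(f"pics/{c}0.png",p[:,:,::-1]); np.savez(f"{c}0.npz",p=p,d=d)
    for t in ("plug","open_block"):
        for r in silhouettes(c,t):
            P=pts(c,d,r["pixels"]); print(c,t,round(r["score"],2),np.round(r["xy"]),r["pixels"].sum(), np.round(np.median(P,0)) if len(P) else None, np.round(np.percentile(P,98,axis=0)) if len(P) else None)
    print(np.round(viewer.camera_model(c)["T"],2).tolist())
E
```

```text
0.0 [256.93940395 596.419947   249.3918137 ] [-3.13969884e+00  5.20071557e-05  2.73480611e+00] 85.33768363429148
top plug 0.56 [217. 162.] 896 [557. 144.  77.] [589. 171. 106.]
top open_block 0.84 [222. 275.] 3636 [366. 152.  41.] [430. 200.  55.]
top open_block 0.82 [430. 330.] 3797 [ 265. -232.   40.] [ 330. -183.   55.]
top open_block 0.72 [219. 159.] 905 [557. 144.  77.] [589. 172. 106.]
[[-0.01, -0.99, 0.12, 308.88], [-1.0, 0.01, -0.01, -25.46], [0.0, -0.12, -0.99, 1044.85], [0.0, 0.0, 0.0, 1.0]]
side plug 0.78 [360. 213.] 633 [561. 134.  76.] [590. 169. 104.]
side open_block 0.95 [261. 244.] 2508 [366. 118.  31.] [431. 194.  52.]
side open_block 0.93 [362. 238.] 2026 [554. 114.  26.] [626. 184.  52.]
side open_block 0.68 [237. 355.] 4083 [ 285. -237.   46.] [ 334. -194.   52.]
[[0.98, -0.08, 0.2, 242.94], [-0.21, -0.36, 0.91, -873.61], [-0.01, -0.93, -0.37, 434.02], [0.0, 0.0, 0.0, 1.0]]
```

View pics/top0.png

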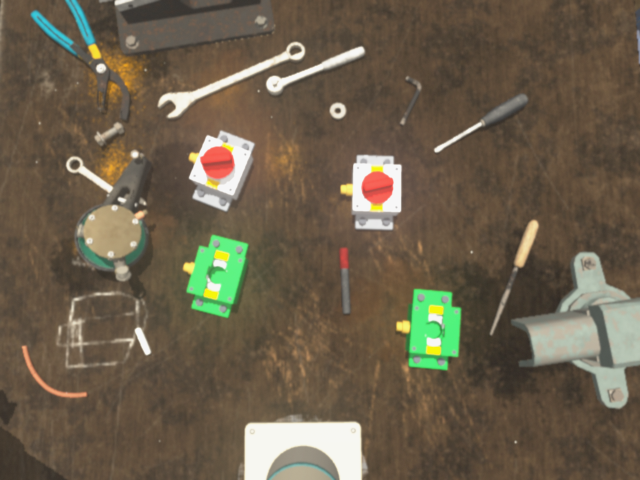

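View pics/side0.png

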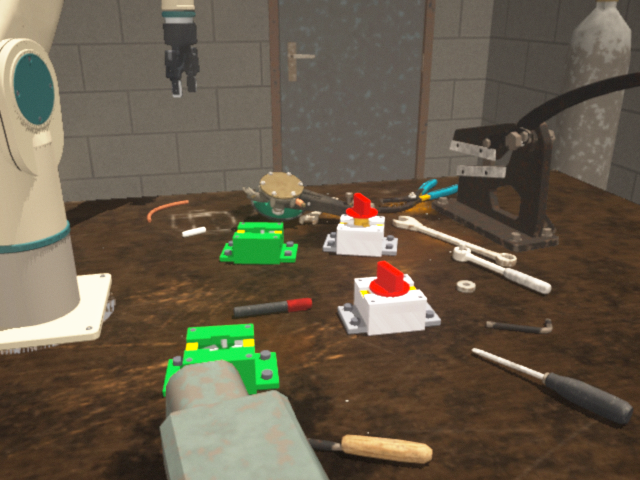

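The top view shows two white blocks with red plugs: A at (220,165) and B at (377,190). The green blocks at (217,275) and (433,328) are decoys. A fits, because its bar top is at about 104 mm (102 expected when proud) and it stands proud in the side view at (362,215). I'll confirm with B's height and an enlarged crop.

```bash
python3 - <<'E'
from h import *
for c,boxes in (("top",[(180,120,265,215),(335,145,415,235)]),("side",[(315,185,405,260),(330,255,445,335)])):
    z=np.load(c+"0.npz"); p,d=z["p"],z["d"]; hsv=cv2.cvtColor(p,cv2.COLOR_RGB2HSV)
    H,S,V=[hsv[:,:,i].astype(int) for i in range(3)]
    for n,(a,b,e,f) in zip("AB",boxes):
        box=np.zeros(d.shape,bool); box[b:f,a:e]=1
        red=box&((H<6)|(H>172))&(S>150)&(V>80); yel=box&(H>20)&(H<34)&(S>120)&(V>100); wh=box&(S<50)&(V>100)
        R=pts(c,d,red); zt=np.percentile(R[:,2],95); top=R[R[:,2]>zt-8]; fl=R[R[:,2]<zt-15]
        (cx,cy),wh_,ang=cv2.minAreaRect(top[:,:2].astype(np.float32))
        q=cv2.fitLine(top[:,:2].astype(np.float32),2,0,.01,.01).ravel()
        print(c,n,"bar top z",round(zt,1),"rect",cx,cy,wh_,ang,"axis deg",np.degrees(np.arctan2(q[1],q[0])),"flange z",np.median(fl[:,2]) if len(fl) else None, "fl centre", (fl[:,:2].min(0)+fl[:,:2].max(0))/2, np.ptp(fl[:,:2],axis=0))
        W=pts(c,d,wh); t=W[(W[:,2]>44)&(W[:,2]<58)]
        if c=="top": t2=np.vstack([t,pts(c,d,yel),]); t2=t2[(t2[:,2]>40)]
        else: t2=t
        print("  top face rect",cv2.minAreaRect(t2[:,:2].astype(np.float32)),"z",np.median(t[:,2]))
        ft=W[(W[:,2]>4)&(W[:,2]<18)]; print("  foot",cv2.minAreaRect(ft[:,:2].astype(np.float32)))
        Y=pts(c,d,yel); Y=Y[Y[:,2]>40]; print("  yellow n",len(Y), Y[:,2].mean())
im=[cv2.resize(np.load("top0.npz")["p"][b:b+100,a:a+100],(400,400),interpolation=3) for a,b in ((170,120),(327,140))]
cv2.imwrite("pics/crop.png",np.hstack(im)[:,:,::-1])
E
```

```text
top A bar top z 105.1 rect 562.4107666015625 144.08094787597656 (15.0670166015625, 50.00807189941406) 4.915226936340332 axis deg -82.76464 flange z 75.99505483419313 fl centre [562.40055227 143.11386723] [55.75945562 51.53511834]
  top face rect ((562.4793090820312, 145.95291137695312), (85.99372863769531, 84.87300872802734), 68.53693389892578) z 51.45288071413506
  foot ((566.9873046875, 152.36309814453125), (102.68500518798828, 144.20126342773438), 68.19207763671875)
  yellow n 106 46.44527745509012
top B bar top z 87.4 rect 518.510009765625 -135.5899658203125 (14.678215026855469, 50.833377838134766) 12.38219928741455 axis deg -77.74674 flange z 58.025851584704355 fl centre [ 518.79479144 -137.41543076] [55.4540536  54.77120732]
  top face rect ((519.2816772460938, -136.75503540039062), (83.47171020507812, 85.08514404296875), 88.2669906616211) z 51.76069021939088
  foot ((520.8756713867188, -141.80776977539062), (94.15667724609375, 145.31581115722656), 88.07133483886719)
  yellow n 127 46.10441243856428
side A bar top z 103.4 rect 564.804931640625 145.12936401367188 (14.58412456512
[... 238 characters left out ...]
499786376953), 78.70378875732422) z 50.78149990206441
  foot ((585.466552734375, 185.2904510498047), (183.0884552001953, 142.68821716308594), 63.75807189941406)
  yellow n 34 52.45152783545395
side B bar top z 85.4 rect 521.6129150390625 -139.13787841796875 (14.629181861877441, 54.45902633666992) 12.800662994384766 axis deg -75.49056 flange z 57.552840855412 fl centre [534.79638857 -48.59191511] [ 86.3429363  239.05467105]
  top face rect ((522.106201171875, -136.8359832763672), (89.51974487304688, 85.47816467285156), 87.92798614501953) z 50.87209930005008
  foot ((521.709716796875, -137.1209716796875), (88.9541244506836, 140.881591796875), 87.49542999267578)
  yellow n 53 46.195207522206765
```

View pics/crop.png

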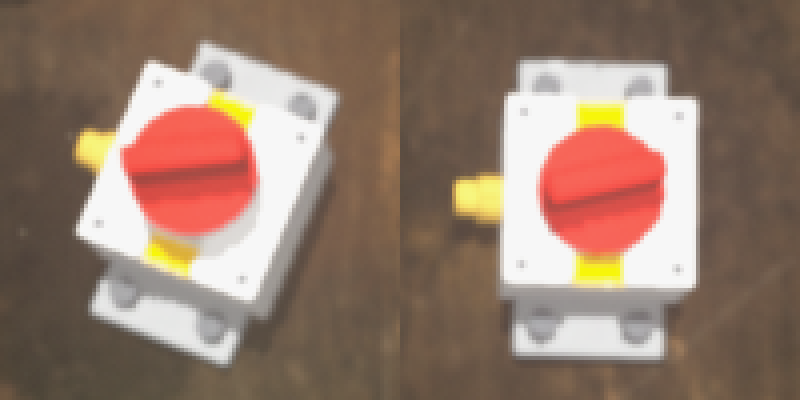

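The crop shows A with its flange off the face and its shadow showing. Its bar is about 60° clockwise of the yellow slot, so A is the open block: centre about (563,145), x axis at −21.6°, bar at −82.5°. B is at home height. Next I move above A with the jaws square to the bar.

```bash
python3 -m creep '[{"jaw":1,"xyz":[-460,-294,0],"angular":[0,0,1.033]},{"jaw":1,"xyz":[-460,-294,0],"angular":[0,0,1.033]},{"jaw":1,"xyz":[-460,-294,0],"angular":[0,0,1.033]},{"jaw":1,"xyz":[-460,-294,0],"angular":[0,0,1.033]},{"jaw":1,"xyz":[-460,-294,0],"angular":[0,0,1.033]},{"jaw":1,"xyz":[-460,-294,0],"angular":[0,0,1.033]},{"jaw":1,"xyz":[-460,-294,0],"angular":[0,0,1.033]},{"jaw":1,"xyz":[-460,-294,0],"angular":[0,0,1.033]},{"jaw":1,"xyz":[-460,-294,30],"angular":[0,0,1.033]},{"jaw":1,"xyz":[-460,-294,30],"angular":[0,0,1.033]},{"jaw":1,"xyz":[-460,-294,30],"angular":[0,0,1.033]},{"jaw":1,"xyz":[-460,-294,30],"angular":[0,0,1.033]}]'
cat > w.py <<'E'
from h import *
import sys
s=ctrl.read_state(); print(s["clock"],np.round(s["eef_pos"],1),np.round(s["tool_rot"],4),np.round(s["qpos"],2))
m=viewer.camera_model("wrist"); p,d=viewer.get_image("wrist"); cv2.imwrite("pics/%s.png"%sys.argv[1],p[:,:,::-1])
hsv=cv2.cvtColor(p,cv2.COLOR_RGB2HSV); H,S,V=[hsv[:,:,i].astype(int) for i in range(3)]
red=((H<6)|(H>172))&(S>150)&(V>60)&(d<330)
R=pts("wrist",d,red); R=R[np.hypot(R[:,0]-563,R[:,1]-145)<60]; zt=np.percentile(R[:,2],95); t=R[R[:,2]>zt-5][:,:2].astype(np.float32); f=R[R[:,2]<zt-20]
print("zt",zt,"rect",cv2.minAreaRect(t),"mean",t.mean(0)); q=cv2.fitLine(t,2,0,.01,.01).ravel(); print("axis",np.degrees(np.arctan2(q[1],q[0])))
print("flange",np.median(f[:,2]),cv2.minEnclosingCircle(f[:,:2].astype(np.float32)))
W=pts("wrist",d,(S<60)&(V>90)&(d<330)); W=W[(abs(W[:,2]-50)<6)&(np.hypot(W[:,0]-563,W[:,1]-145)<70)]; print("face",np.median(W[:,2]),cv2.minAreaRect(W[:,:2].astype(np.float32)))
E
python3 w.py w1
```

```text
clock: 1.8
eef_pos: [562.9, 146.9, 220.8]
tool_rot: [3.141, -0.001, 1.705]
force: [-0.5, 0.6, -0.1]
width: 85.3
gripper_force: 0.0
1.8 [562.9 146.9 220.8] [ 3.1411e+00 -1.2000e-03  1.7045e+00] [-0.5   0.58  0.31  1.75 -0.23  0.84  0.05]
zt 102.54887562976657 rect ((564.5659790039062, 148.8424835205078), (13.783007621765137, 52.97412872314453), 7.380253314971924) mean [564.0851 150.3473]
axis -83.364876
flange 74.02549999563485 ((564.1846313476562, 148.64395141601562), 29.04346466064453)
face 50.030065474320395 ((564.4990234375, 148.16639709472656), (84.2011489868164, 84.14450073242188), 68.21817779541016)
```

View pics/w1.png

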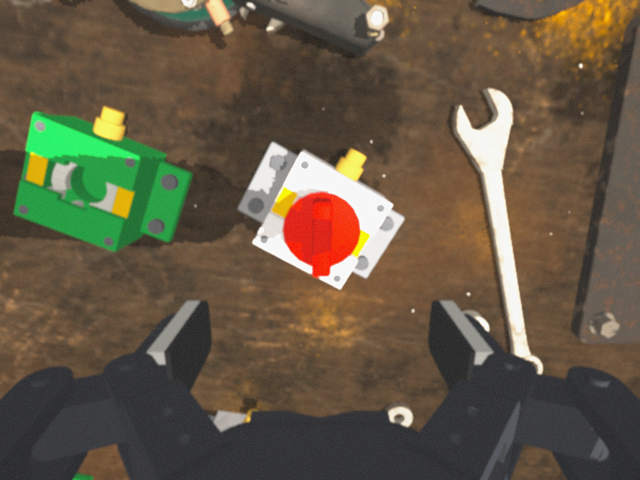

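The wrist view agrees: the plug is at (322,232) px with bar top at 102.5, flange top at 74 and face at 50 mm. Its bar is about 61° clockwise of the slot. Next I descend and grip.

```bash
python3 -m creep '[{"jaw":1,"xyz":[1,1.5,50],"angular":[0,0,0.01]},{"jaw":1,"xyz":[1,1.5,90],"angular":[0,0,0.01]},{"jaw":1,"xyz":[1,1.5,110],"angular":[0,0,0.01]},{"jaw":1,"xyz":[1,1.5,122],"angular":[0,0,0.01]},{"jaw":0,"xyz":[1,1.5,122],"angular":[0,0,0.01]},{"jaw":-0.5,"xyz":[1,1.5,122],"angular":[0,0,0.01]},{"jaw":-1,"xyz":[1,1.5,122],"angular":[0,0,0.01]},{"jaw":-1,"xyz":[1,1.5,122],"angular":[0,0,0.01]},{"jaw":-1,"xyz":[1,1.5,122],"angular":[0,0,0.01]},{"jaw":-1,"xyz":[1,1.5,122],"angular":[0,0,0.01]}]'
```

```text
clock: 3.1
eef_pos: [565.0, 146.3, 99.1]
tool_rot: [3.141, -0.0, 1.692]
force: [-1.6, -0.1, 5.4]
width: 12.8
gripper_force: 58.8
```

```bash
python3 -m creep '[{"jaw":-1,"xyz":[0,0,0],"angular":[0,0,-0.13]},{"jaw":-1,"xyz":[0,0,0],"angular":[0,0,-0.26]},{"jaw":-1,"xyz":[0,0,0],"angular":[0,0,-0.4]},{"jaw":-1,"xyz":[0,0,0],"angular":[0,0,-0.54]},{"jaw":-1,"xyz":[0,0,0],"angular":[0,0,-0.68]},{"jaw":-1,"xyz":[0,0,0],"angular":[0,0,-0.82]},{"jaw":-1,"xyz":[0,0,0],"angular":[0,0,-0.95]},{"jaw":-1,"xyz":[0,0,0],"angular":[0,0,-1.07]},{"jaw":-1,"xyz":[0,0,0],"angular":[0,0,-1.07]},{"jaw":-1,"xyz":[0,0,0],"angular":[0,0,-1.07]}]'
```

```text
clock: 4.35
eef_pos: [564.6, 146.0, 98.2]
tool_rot: [-3.141, -0.0, 2.76]
force: [1.4, -0.9, -0.8]
width: 12.9
gripper_force: 58.4
```

Now aligned with the slot. I lower it 13 mm in the grip.

```bash
python3 -m creep '[{"jaw":-1,"xyz":[0,0,2],"angular":[0,0,0]},{"jaw":-1,"xyz":[0,0,4],"angular":[0,0,0]},{"jaw":-1,"xyz":[0,0,6],"angular":[0,0,0]},{"jaw":-1,"xyz":[0,0,8],"angular":[0,0,0]},{"jaw":-1,"xyz":[0,0,10],"angular":[0,0,0]},{"jaw":-1,"xyz":[0,0,12],"angular":[0,0,0]},{"jaw":-1,"xyz":[0,0,12.5],"angular":[0,0,0]},{"jaw":-1,"xyz":[0,0,12.5],"angular":[0,0,0]},{"jaw":-1,"xyz":[0,0,12.5],"angular":[0,0,0]}]'; python3 w.py w2
```

```text
clock: 5.48
eef_pos: [564.7, 146.1, 86.0]
tool_rot: [3.141, 0.0, 2.762]
force: [-1.1, 0.0, 2.5]
width: 12.7
gripper_force: 58.9
5.475 [564.7 146.1  86. ] [3.1415e+00 2.0000e-04 2.7617e+00] [-0.27  0.76 -0.04  1.84  0.06  0.55  0.84]
zt 89.49917661086148 rect ((563.5506591796875, 150.37850952148438), (52.22564697265625, 36.82427215576172), 2.15022873878479) mean [560.7395 149.1196]
axis -21.889082
flange 60.837150231869856 ((562.9301147460938, 148.12432861328125), 29.163381576538086)
face 50.00483689162536 ((559.1346435546875, 150.08929443359375), (84.58377838134766, 73.78598022460938), 68.23639678955078)
```

It dropped: the underside is at about 55.5 mm with the bar at −21.9°. Now I run it in clockwise, lowering evenly.

```bash
python3 -m creep '[{"jaw":-1,"xyz":[0,0,0],"angular":[0,0,0.12]},{"jaw":-1,"xyz":[0,0,0.4],"angular":[0,0,0.24]},{"jaw":-1,"xyz":[0,0,0.8],"angular":[0,0,0.36]},{"jaw":-1,"xyz":[0,0,1.3],"angular":[0,0,0.48]},{"jaw":-1,"xyz":[0,0,1.8],"angular":[0,0,0.6]},{"jaw":-1,"xyz":[0,0,2.3],"angular":[0,0,0.72]},{"jaw":-1,"xyz":[0,0,2.8],"angular":[0,0,0.84]},{"jaw":-1,"xyz":[0,0,3.3],"angular":[0,0,0.96]},{"jaw":-1,"xyz":[0,0,3.8],"angular":[0,0,1.08]},{"jaw":-1,"xyz":[0,0,4.3],"angular":[0,0,1.2]},{"jaw":-1,"xyz":[0,0,4.8],"angular":[0,0,1.26]},{"jaw":-1,"xyz":[0,0,5.1],"angular":[0,0,1.26]}]'; python3 w.py w3
```

```text
clock: 7.02
eef_pos: [564.9, 146.8, 81.1]
tool_rot: [3.141, -0.001, 1.502]
force: [-2.1, 0.3, 5.4]
width: 12.9
gripper_force: 59.5
7.025 [564.9 146.8  81.1] [ 3.1409e+00 -7.0000e-04  1.5023e+00] [-0.48  0.79  0.29  1.84 -0.38  0.56 -0.02]
zt 84.64987322464427 rect ((562.685546875, 150.24044799804688), (52.35009002685547, 36.75481033325195), 62.17398452758789) mean [564.92523 151.7277 ]
axis 85.97515
flange 56.02217599078017 ((564.3433837890625, 149.5148162841797), 29.359827041625977)
face 50.011769727471275 ((564.6389770507812, 148.37799072265625), (83.9384765625, 84.5852279663086), 68.21277618408203)
```

The flange top is at 56.0 mm, which is home, and it has turned about 72°. I release, retreat and check.

```bash
python3 -m creep '[{"jaw":0,"xyz":[0,0,0],"angular":[0,0,0]},{"jaw":1,"xyz":[0,0,0],"angular":[0,0,0]},{"jaw":1,"xyz":[0,0,0],"angular":[0,0,0]},{"jaw":1,"xyz":[0,0,0],"angular":[0,0,0]},{"jaw":1,"xyz":[0,0,0],"angular":[0,0,0]},{"jaw":1,"xyz":[0,0,-15],"angular":[0,0,0]},{"jaw":1,"xyz":[0,0,-50],"angular":[0,0,0]},{"jaw":1,"xyz":[0,0,-100],"angular":[0,0,0]},{"jaw":1,"xyz":[0,0,-130],"angular":[0,0,0]},{"jaw":1,"xyz":[0,0,-130],"angular":[0,0,0]},{"jaw":1,"xyz":[0,0,-130],"angular":[0,0,0]}]'; python3 w.py w4
```

```text
clock: 8.45
eef_pos: [564.1, 146.2, 210.6]
tool_rot: [-3.141, -0.0, 1.502]
force: [-0.5, -0.3, -0.4]
width: 85.1
gripper_force: 0.0
8.45 [564.1 146.2 210.6] [-3.1410e+00 -1.0000e-04  1.5019e+00] [-0.55  0.61  0.39  1.76 -0.3   0.83 -0.09]
zt 83.82637390499488 rect ((564.2809448242188, 149.58250427246094), (52.454933166503906, 13.760296821594238), 86.19353485107422) mean [564.4021  150.93083]
axis 86.13348
flange 55.35368120023429 ((564.083251953125, 148.83468627929688), 29.100872039794922)
face 49.37642622913967 ((563.9877319335938, 147.99525451660156), (84.51305389404297, 84.14227294921875), 68.25518798828125)
```

View pics/w4.png

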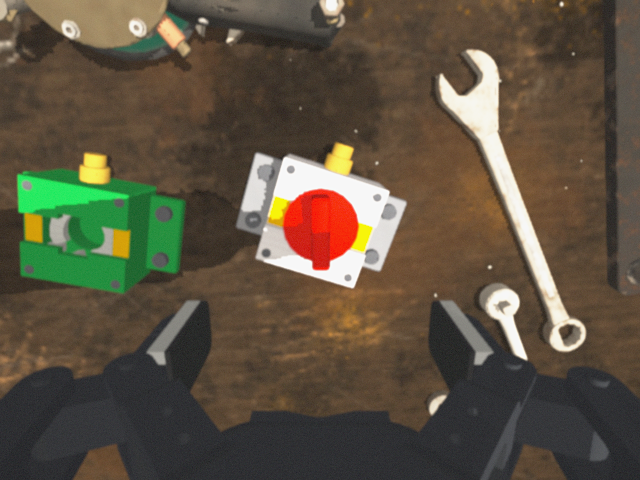

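The plug at (321,226) px is flush on the block: flange top 6 mm above the face, bar 72° clockwise of the slot. The gripper is clear.

```bash
python3 -c "
from cell import ctrl
print(ctrl.finish_job())"
```

```text
the job is handed in; nothing more can be done
None
```

The proud plug was backed off into the thread start and run in 72° clockwise until its flange lay on the block, then released; I handed the job in at about 8.5 s and got no verdict back.

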